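# Lock the drag nut of the shutter tester

### The job

On the shutter tester, slide the holding fork fully home onto the square lower nut so that it cannot turn. Then run the wing nut down its stud and tighten it firmly against the lower nut so that the two lock: a push of about 10 N near the end of a wing is right, and twice that strips the thread. Leave the fork home and the lower nut's setting as it was, do not disturb the other things on the bench, and let go.

Things in the scene. Friction and masses are not known exactly. Their poses are not given: they have to be found in the camera images.
- tester: Grey geared shutter tester, fixed on the bench, chrome crank on its -y side. Origin on the bench straight below the stud's axis, z up. Dark steel deck 70 mm above the origin, x -78 to 78, y -98 to 158 mm. On the deck, from the stud towards +y: the two nuts on the stud, then the holding fork between two brass guide rails (10 mm high, y 97 to 147, x -18 to 18 mm).
- stud_top (a point): Top centre of the upright steel stud that carries both nuts, 16 mm thick, 64 mm above the deck. Right-hand thread of 12 mm lead.
- fork_tab (a point): Top centre of the holding fork's upright tab: steel plate 30 mm wide (tester x), 8 mm thick (tester y), 30 mm tall, top 36 mm above the deck. The fork slides along tester y only, against about 2 N (a little more as it squares the nut up), and stays where left. Drawn back, as at the start, the tab is at tester y = 119 mm; pushed to -y it meets a hard stop fully home at y = 85 mm.
- fork_tines (a point): Point midway between the fork's two tines, on the stud's axis when the fork is home. Tines 27.8 mm apart, flared at the tips, 6 to 14 mm above the deck; home, they straddle the lower nut and hold it but for about 0.1 rad of play either way.
- lower_nut: Square steel nut, the lower on the stud, 26 by 26 by 14 mm high; origin at the centre of its underside, 2 to 8 mm above the deck, x and y along its sides, z up. It keeps its height but turns easily, and the wing nut drags it round if the fork does not hold it.
- wing_nut: Steel wing nut, the upper on the stud; origin at the centre of its underside, z up. Hub 28 mm across, 19 mm high; two flat upright wings along +x and -x, 8 mm thick, out to 45 mm from the axis, 4 to 26 mm above the origin, open between, so that shut fingertips put down beside a wing can push it round.
- wing_end (a point): Middle of one wing's outer end, 45 mm from the axis. Clockwise seen from above lowers the nut 12 mm a turn, 0.65 to 1.5 turns to the lower nut. Running down takes about 1.5 N at 37 mm from the axis; once seated, the push grows to about 10 N over some 0.3 to 0.6 rad, with no hard stop. Its friction then holds it, after springing back by 0.1 to 0.4 rad as the push is let off.
- rangefinder: Dusty black rangefinder camera body without lens, loose, 128 by 30 mm, 82 mm high, standing beyond the tester's +y end; origin at the centre of its underside. Bystander.
- escapement: Round brass timer escapement housing, loose, 48 mm across, 24 mm high, beyond the tester's -y end; origin at the centre of its underside. Bystander.
- amber_filter: Amber glass filter in a dark ring, loose, 52 mm across, 7 mm high, lying on the far (+x) side of the tester; origin at the centre of its underside. Bystander.
- lens_hood: Grey anodised flared lens hood, loose, 60 mm across its mouth, 30 mm high, standing on the far (+x) side of the tester; origin at the centre of its underside. Bystander.

How it is judged:
By the outcome, as a careful person would: the job done as asked, in the order asked, and still so for the second after the job is handed in, with the robot touching nothing.
It also fails if it takes over 72 s, if anything falls off the work surface, if the arm or the gripper's body presses on something with over 40 N, if the wrist force passes 120 N, or if a joint passes its speed limit or range.

### The arm

A 6-joint arm with a two-finger parallel gripper is mounted at the origin on the work surface. World frame = base frame: x ahead of the robot, y to its left, z up, the work surface at z = 0. Lengths are in m, angles in rad, forces in N, time in s.
With the tool pointing down it reaches from about 0.2 to 0.875 m from the base axis. Payload 3.4 kg.
Tool frame: the origin (TCP) lies between the finger pads; the fingertips stand 25 mm ahead of it and the grasp point (between the pads) lies 6 mm ahead of it (r.nose_length is the z of the fingertips in the tool frame, in m); z points along the fingers, x is the direction in which the jaws open and shut, and the axes are right-handed (so a half turn about z gives the same grasp; the last joint's range is limited). The gripper opens to 94 mm and grips with 3 to 60 N. Pads are 16 mm wide; open, the fingers measure 119 mm over their backs; the gripper's body (75 mm by 177 mm) begins 78 mm behind the grasp point.
Start: joints at [1.086, 0.276, 1.505, -0, 1.361, -0.121], TCP at [0.205, 0.537, 0.23] pointing down, gripper open.
Joint ranges: [-2.89, 2.89], [-0.75, 2.08], [0.22, 2.7], [-1.18, 4.32], [0.11, 2.71], [-2.7, 2.7]. Speed limits (rad/s): [2.57, 2.57, 3.14, 3.14, 3.14, 3.14].

### API

Orientations are given as a unit quaternion [w, x, y, z].
In Python, from plant import r, gripper_to, inverse_kinematics, vision, models, telemetry gives the robot as it stands. Calls block until the motion is done:
- r.move_to(position, orientation): joint-space move of the TCP to a pose.
- r.move_l(position, rot=None, vel=0.15, guard=None): straight line of the TCP; rot=None keeps the orientation; vel is the mean speed in m/s. With guard (N) it stops when the force on the tool has changed by that much, and returns True; else False.
- r.movej(angles): joint-space move.
- gripper_to(opening, f_grip=None): finger opening in m; f_grip is the grip in N (None keeps the last); returns when the fingers have stopped.
- r.hold(seconds).
- inverse_kinematics(position, orientation): joint angles nearest the present ones, or None.
- vision.snapshot(name): name is "side" or "top" or "wrist"; returns the picture (480x640x3 uint8, red, green, blue); there is no depth.
- vision.get_calibration(name): a dict with "fx", "fy", "cx", "cy" (pixels), "position" and "orientation" of the camera in the world. Camera axes: x right, y down, z forward; pixel columns grow to the right and rows downward; lengths in m; the calibration is good to about 2 mm. A picture is of the moment at which its call begins: read the wrist's pose just before it. get_calibration takes no time and is no camera call; for the wrist camera it gives the pose at the moment of the call.
A pose or a line that the arm cannot do raises r.PlanningError and nothing moves.
- r.sign_off(): hands the job in, once; it reports no verdict.
Trained networks look in the newest picture that a camera, given by its name, has taken for a name from the list of things; names that differ only in an ending like _2 or _b are one class to them, and where a whole thing is asked for, a point or a joint stands for the part that bears it (a point fixed in the world has none). Each returns a list of dicts, best first, with "score" (0 to 1); they miss things now and then, are a little off and sometimes report something else, mostly with a low value. They report only what shows in the picture. A call takes as long as a camera call.
- models.boxes_of(thing, camera): "at" ([x, y, z] in m, in world coordinates, good to about 4 mm: the middle of the surface that is visible of it).
- models.regions_of(thing, camera): "pixels" (480x640 bool, what is visible of it).
- models.mark_of(thing, camera): "at" ([x, y, z] in m, in world coordinates, good to about 4 mm: a listed point, or the origin of a listed thing).
Readings, each from a call of its own:
- telemetry.current_t(): time.
- telemetry.current_joints(): joint angles.
- telemetry.current_dq(): joint speeds.
- telemetry.current_joint_efforts(): joint torques, N m.
- telemetry.current_ee_pos(): TCP position.
- telemetry.current_tool_rot(): TCP orientation.
- telemetry.current_wrist_force(): force on the tool from outside, world axes, zero at the start.
- telemetry.current_torque(): the same for the moment, N m.
- telemetry.current_opening(): finger opening in m.
Only numpy, scipy, OpenCV 4.12 (cv2) and the standard library are available. Lean on these libraries where they do the work, as an engineer would, in place of code of your own. Each camera call takes 0.05 s, during which the arm holds its last target.

## Working session

There is one attempt and no reset: what is moved stays moved. The work goes in short steps, each a Python script; the robot and the scene stay as the last script left them, time stands still between calls to the robot, and variables do not carry over. Pictures are saved under pics/ and viewed, and the job is handed in when it is done.

```bash
ls; mkdir -p pics; cat > a.py <<'E'
from plant import r, gripper_to, inverse_kinematics, vision, models, telemetry
import cv2,numpy as np
print(telemetry.current_t(), telemetry.current_tool_rot(), r.nose_length)
for c in ["side","top","wrist"]:
    im=vision.snapshot(c); cv2.imwrite(f"pics/{c}0.png",im[:,:,::-1])
    k=vision.get_calibration(c); print(c,{a:np.round(b,3) for a,b in k.items()})
    for n in ["tester","stud_top","fork_tab","fork_tines","lower_nut","wing_nut","wing_end"]:
        try: print(n,[(np.round(d["at"],4).tolist(),round(d["score"],2)) for d in models.mark_of(n,c)][:3])
        except Exception as e: print(n,e)
print(telemetry.current_t())
E
python3 a.py
```

```text
pics
0.0 [ 4.19380474e-04  8.23348626e-01  5.67535260e-01 -7.70278733e-04] 0.025
side {'fx': np.float64(597.324), 'fy': np.float64(597.324), 'cx': np.float64(313.698), 'cy': np.float64(244.251), 'position': array([ 0.026, -0.822,  0.667]), 'orientation': array([-0.479,  0.829, -0.244,  0.157])}
tester [([0.542, 0.0374, -0.0015], 0.91)]
stud_top [([0.5456, 0.0378, 0.1384], 0.79)]
fork_tab [([0.512, 0.1476, 0.1032], 0.75)]
fork_tines [([0.5342, 0.0671, 0.0823], 0.82)]
lower_nut [([0.542, 0.0371, 0.0728], 0.44)]
wing_nut [([0.5435, 0.0371, 0.103], 0.76), ([0.5459, 0.0359, 0.1363], 0.42)]
wing_end [([0.5912, 0.0388, 0.1129], 0.56)]
top {'fx': np.float64(617.08), 'fy': np.float64(617.08), 'cx': np.float64(326.778), 'cy': np.float64(233.388), 'position': array([0.404, 0.014, 1.283]), 'orientation': array([-0.072,  0.712, -0.696,  0.057])}
tester [([0.5458, 0.032, 0.0036], 0.71), ([0.5109, 0.1485, 0.1092], 0.21)]
stud_top [([0.5429, 0.0364, 0.1344], 0.65)]
fork_tab [([0.5091, 0.1477, 0.1095], 0.75)]
fork_tines [([0.535, 0.0667, 0.0804], 0.82)]
lower_nut [([0.5448, 0.035, 0.0773], 0.48)]
wing_nut [([0.5484, 0.0351, 0.1017], 0.69)]
wing_end [([0.5925, 0.0414, 0.1158], 0.65)]
wrist {'fx': np.float64(346.978), 'fy': np.float64(346.978), 'cx': np.float64(320.703), 'cy': np.float64(237.567), 'position': array([0.143, 0.561, 0.387]), 'orientation': array([0.096, 0.818, 0.564, 0.066])}
tester []
stud_top []
fork_tab []
fork_tines []
lower_nut []
wing_nut []
wing_end []
1.2
```

View pics/side0.png

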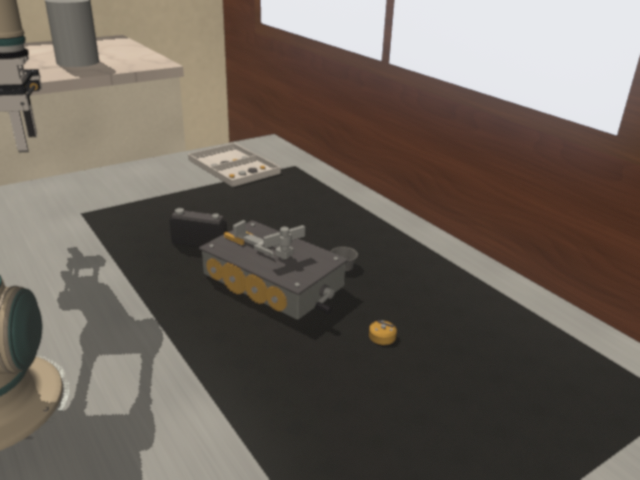

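View pics/top0.png

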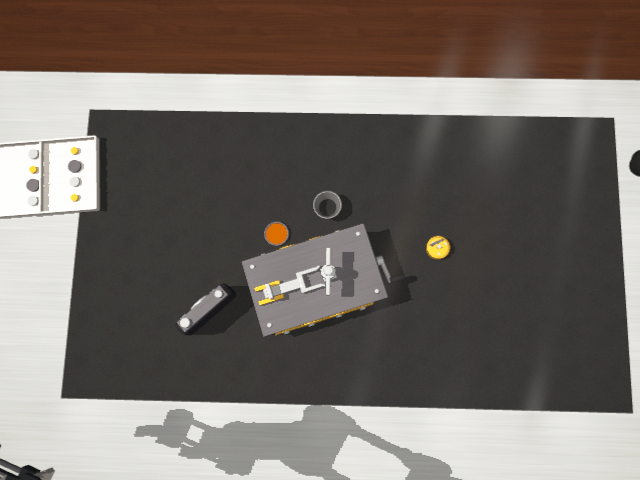

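Yaw comes out at about 0.29 rad, with the wings roughly along world x. I'll move in and take a closer look with the wrist camera.

```bash
cat > h.py <<'E'
from plant import r, gripper_to, inverse_kinematics, vision, models, telemetry as T
import cv2,numpy as np
from scipy.spatial.transform import Rotation as R
def down(yaw): # tool x at angle yaw, z down
    return np.array([0,np.cos(yaw/2),np.sin(yaw/2),0.])
def snap(c,name):
    im=vision.snapshot(c); cv2.imwrite(f"pics/{name}.png",im[:,:,::-1]); return im
def marks(c,names):
    for n in names:
        print(c,n,[(np.round(d["at"],4).tolist(),round(d["score"],2)) for d in models.mark_of(n,c)][:2])
ALL=["stud_top","fork_tab","fork_tines","lower_nut","wing_nut","wing_end"]
E
cat > b.py <<'E'
from h import *
r.move_to([0.50,0.10,0.30],down(.29)); gripper_to(0.0)
k=vision.get_calibration("wrist"); print(k["position"],k["orientation"])
snap("wrist","wrist1"); marks("wrist",ALL)
print(T.current_t(),T.current_opening(),T.current_ee_pos(),T.current_joints(),T.current_wrist_force(),T.current_torque())
E
python3 b.py
```

```text
[0.4816248  0.16364696 0.45625722] [0.11554493 0.98269702 0.14382117 0.01647424]
wrist stud_top [([0.5488, 0.0395, 0.1339], 0.97), ([0.6951, 0.0416, -0.0017], 0.38)]
wrist fork_tab [([0.5109, 0.1491, 0.1038], 0.71)]
wrist fork_tines [([0.5292, 0.0705, 0.0783], 0.56)]
wrist lower_nut [([0.5468, 0.038, 0.0803], 0.45)]
wrist wing_nut [([0.5434, 0.0343, 0.1064], 0.49)]
wrist wing_end [([0.5871, 0.0367, 0.1134], 0.49), ([0.4763, 0.2823, 0.0003], 0.42)]
4.8917 0.0002739630009709076 [0.50000667 0.10000161 0.3000195 ] [ 6.08689449e-02  1.44058262e-01  1.50857944e+00  8.85649837e-07
  1.48892471e+00 -2.29142167e-01] [-1.12721559  0.26943844  0.4212358 ] [ 0.01283211  0.09908621 -0.04107408]
```

View pics/wrist1.png

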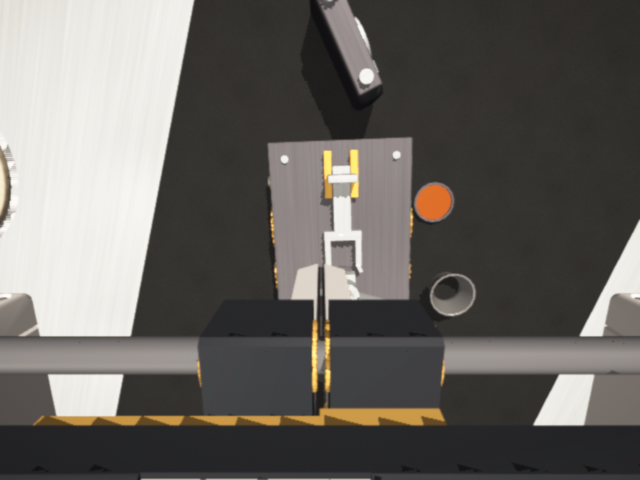

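```bash
cat >> h.py <<'E'
S=np.array([.5455,.0372]); YAW=.295
ex=np.array([np.cos(YAW),np.sin(YAW)]); ey=np.array([-ex[1],ex[0]])
def tp(x,y,z): return np.r_[S+x*ex+y*ey,.07+z]   # tester coords -> world
def ty(): p=T.current_ee_pos(); return np.round([(p[:2]-S)@ex,(p[:2]-S)@ey,p[2]-.07],4)
E
cat > c.py <<'E'
from h import *
q=down(YAW)
r.move_to(tp(0,.142,.085),q)
r.move_l(tp(0,.142,.041),vel=.08)
print(T.current_t(),ty(),T.current_wrist_force())
g=r.move_l(tp(0,.091,.041),vel=.03,guard=12)
f=np.array(T.current_wrist_force()); print(g,T.current_t(),ty(),f,f[:2]@ey)
snap("side","side1"); marks("side",ALL);snap("wrist","wrist2")
E
python3 c.py
python3 -c "
import cv2;a=cv2.imread('pics/side1.png')[180:330,180:400];cv2.imwrite('pics/s1c.png',cv2.resize(a,None,fx=3.5,fy=3.5,interpolation=3))"
```

```text
6.2833 [0.0005 0.1418 0.0415] [ 0.50865822 -0.47007688 -0.28711314]
True 7.725 [0.0002 0.097  0.0409] [0.04233709 1.62726355 1.66117559] 1.5446601694265552
side stud_top []
side fork_tab [([0.5175, 0.1139, 0.1045], 0.61), ([0.5432, 0.0399, 0.1347], 0.3)]
side fork_tines [([0.5449, 0.0361, 0.0817], 0.74)]
side lower_nut [([0.5421, 0.0383, 0.0754], 0.7)]
side wing_nut [([0.5448, 0.0395, 0.102], 0.78)]
side wing_end [([0.5938, 0.0365, 0.1125], 0.71)]
```

View pics/s1c.png

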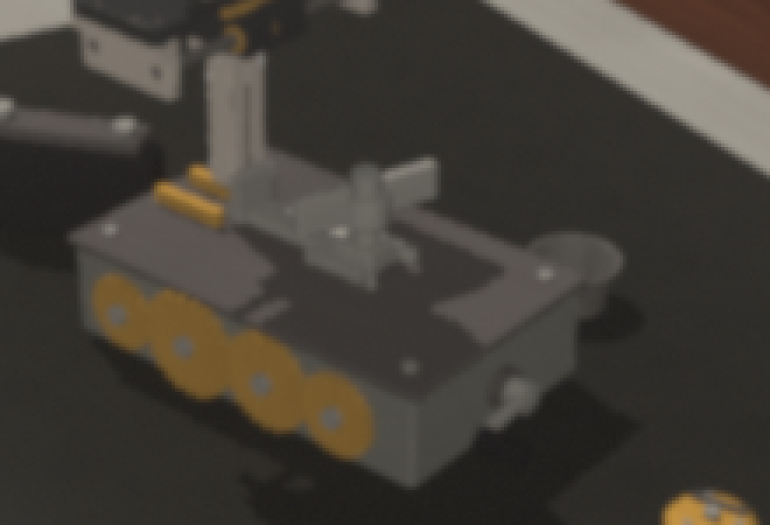

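```bash
cat >> h.py <<'E'
RAD=.036
def wp(psi,off,z): 
    u=np.array([np.cos(psi),np.sin(psi)]); n=np.array([-u[1],u[0]])
    return np.r_[S+RAD*u+off*n, z+.025]
def tau(fb=np.zeros(3),mb=0.):
    f=np.array(T.current_wrist_force())-fb; m=T.current_torque()[2]-mb; p=np.array(T.current_ee_pos())[:2]-S
    return p[0]*f[1]-p[1]*f[0]+m, f, m
E
cat > d.py <<'E'
from h import *
g=r.move_l(tp(0,.091,.041),vel=.02,guard=15)
print(g,ty(),T.current_wrist_force())
r.move_l(tp(0,.112,.041),vel=.08)
r.move_l(tp(0,.112,.085),vel=.12)
snap("top","top2");marks("top",ALL)
r.move_to(wp(.05,.022,.145),down(.05)); r.hold(.2)
snap("top","top3");snap("side","side3")
print(T.current_t(),tau(),T.current_joints()[5])
for psi in np.arange(.05,-2.41,-.35):
    print(round(psi,2),inverse_kinematics(wp(psi,.012,.1),down(psi)) is not None, end=' ')
E
python3 d.py
python3 -c "
import cv2;a=cv2.imread('pics/top2.png')[215:345,220:400];cv2.imwrite('pics/t2c.png',cv2.resize(a,None,fx=4.4,fy=4.4,interpolation=3))
a=cv2.imread('pics/side3.png')[180:330,180:400];cv2.imwrite('pics/s3c.png',cv2.resize(a,None,fx=3.5,fy=3.5,interpolation=3))"
```

```text
True [0.0004 0.0969 0.0405] [-0.04148387  2.24576969  1.66289674]
top stud_top []
top fork_tab [([0.5222, 0.1189, 0.1078], 0.72)]
top fork_tines [([0.5435, 0.0333, 0.0841], 0.89)]
top lower_nut [([0.7015, 0.0398, 0.0001], 0.59), ([0.5445, 0.0372, 0.0771], 0.56)]
top wing_nut [([0.5477, 0.0344, 0.1022], 0.77), ([0.5428, 0.0338, 0.1342], 0.43)]
top wing_end [([0.5916, 0.0353, 0.1158], 0.66)]
10.4667 (np.float64(0.06185314157324594), array([-0.47335696,  0.41939414, -0.40949793]), np.float64(0.03587191760156418)) -0.06458702316106368
0.05 True -0.3 True -0.65 True -1.0 True -1.35 True -1.7 True -2.05 True -2.4 True
```

View pics/t2c.png

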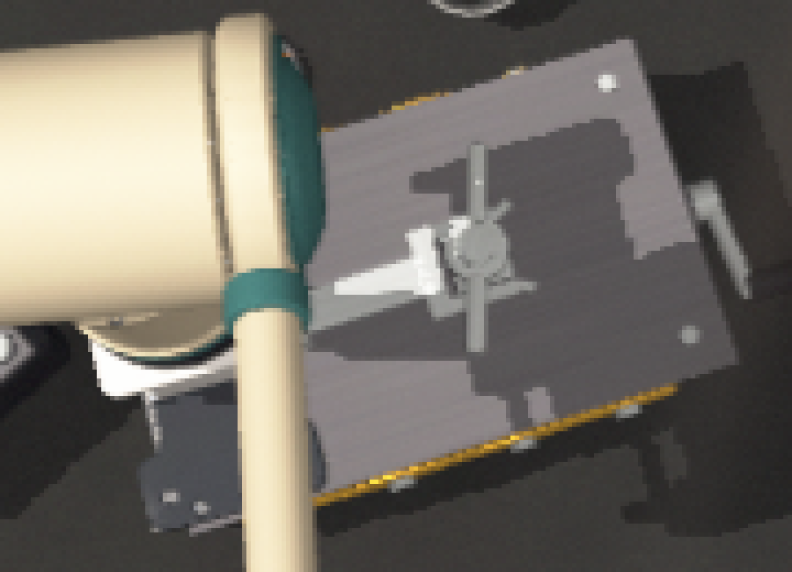

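View pics/s3c.png

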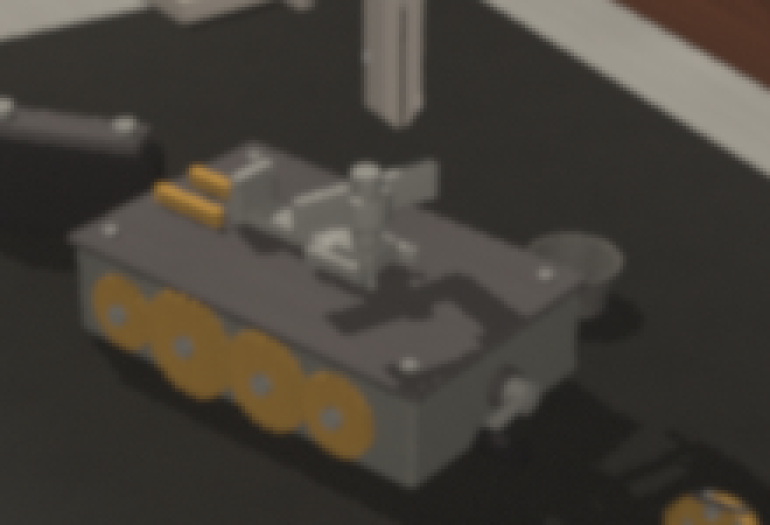

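The fork is home: it stopped twice at y = 97 - 12 = 85 mm, and the tines straddle the nut. Next is the first wing stroke.

```bash
cat >> h.py <<'E'
def bias():
    a=[];b=[]
    for _ in range(6): r.hold(.03); a.append(T.current_wrist_force()); b.append(T.current_torque()[2])
    return np.mean(a,0),np.mean(b)
def rd(fb,mb,n=4):
    t=[]
    for _ in range(n): r.hold(.02); t.append(tau(fb,mb)[0])
    return float(np.mean(t))
def stroke(psi0,psi1,z0,step=.3,vel=.045,guard=5,off=.012,tmax=.16):
    """z0 tip height at psi0; returns (psi reached, seated)"""
    r.move_l(wp(psi0,.022,z0),rot=down(psi0),vel=.12)
    fb,mb=bias(); print('bias',fb.round(2),round(mb,3),'t',T.current_t())
    psi=psi0; r.move_l(wp(psi,.013,z0),vel=.05,guard=guard)
    while psi>psi1+1e-6:
        n=max(psi-step,psi1); z=z0+.012*(n-psi0)/(2*np.pi)
        g=r.move_l(wp(n,off,z),rot=down(n),vel=vel,guard=guard)
        t,f,m=tau(fb,mb); print(round(n,2),g,'tau',round(t,3),'F',f.round(1),round(m,3))
        psi=n
        if g or abs(t)>tmax: return psi,True,fb,mb,z
    return psi,False,fb,mb,z
E
cat > e.py <<'E'
from h import *
o=stroke(.05,-2.4,.107)
print(o,T.current_t(),T.current_ee_pos()); snap("top","top4"); snap("side","side4")
E
python3 e.py
python3 -c "
import cv2;a=cv2.imread('pics/side4.png')[180:330,180:400];cv2.imwrite('pics/s4c.png',cv2.resize(a,None,fx=3.5,fy=3.5,interpolation=3))"
```

```text
bias [-0.08 -0.16  0.24] 0.012 t 11.1333
-0.25 False tau -0.067 F [-0.5 -0.2 -0.2] -0.063
-0.55 False tau -0.038 F [0.6 0.2 0.7] -0.051
-0.85 False tau 0.032 F [1.1 0.9 0.5] -0.018
-1.15 False tau 0.062 F [ 1.3  0.4 -1. ] 0.017
-1.45 False tau 0.041 F [ 1.7  0.  -0.2] -0.017
-1.75 False tau 0.072 F [1.2 0.2 0.1] 0.025
-2.05 False tau -0.009 F [ 1.6  0.4 -0. ] -0.068
-2.35 False tau 0.009 F [ 1.1 -0.6 -1.3] -0.041
-2.4 False tau 0.069 F [ 1.1 -1.   0.3] 0.012
(-2.4, False, array([-0.084978  , -0.15786699,  0.24149951]), np.float64(0.012255353680565552), 0.10232084467309828) 15.3167 [0.52741495 0.00384741 0.12737196]
```

View pics/s4c.png

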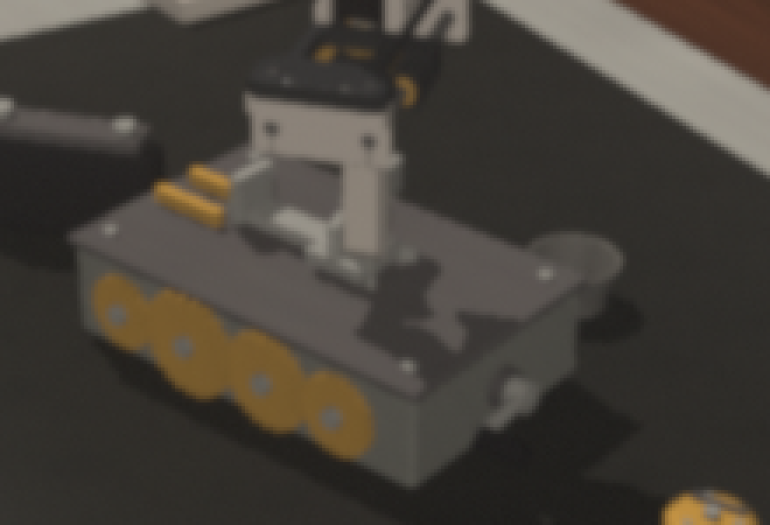

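```bash
cat >> h.py <<'E'
def restart(psi,newpsi,z):
    r.move_l(wp(psi,.022,z),vel=.08); r.move_l(wp(psi,.022,.155),vel=.15)
    r.move_to(wp(newpsi,.024,.155),down(newpsi))
E
cat > f.py <<'E'
from h import *
z=.1023; p=-2.4; n=p+np.pi
restart(p,n,z); snap("top","top5")
o=stroke(n,-2.4,z)
print(o,T.current_t(),T.current_ee_pos()); snap("top","top6"); snap("side","side6")
E
python3 f.py
python3 -c "
import cv2;a=cv2.imread('pics/side6.png')[180:330,180:400];cv2.imwrite('pics/s6c.png',cv2.resize(a,None,fx=3.5,fy=3.5,interpolation=3))"
```

```text
bias [ 0.12 -0.29  0.24] -0.003 t 19.5583
0.44 False tau -0.009 F [ 0.1 -0.5 -0.1] 0.005
0.14 False tau 0.012 F [-1.1  0.1  0.3] -0.01
-0.16 False tau 0.011 F [-0.4 -0.2 -0.6] 0.015
-0.46 False tau -0.011 F [-0.1 -0.6 -0.8] 0.014
-0.76 False tau 0.058 F [0.7 0.9 0.4] 0.016
-1.06 False tau -0.01 F [ 0.2  0.7 -0.2] -0.033
-1.36 False tau 0.029 F [ 0.5 -0.1  1.4] 0.014
-1.66 False tau 0.031 F [ 0.7  0.  -0.3] 0.005
-1.96 False tau 0.008 F [ 0.6  0.6 -0.3] -0.012
-2.26 False tau -0.0 F [ 1.  -0.  -0.6] -0.038
-2.4 False tau 0.037 F [ 0.8 -0.6  0.9] 0.002
(-2.4, False, array([ 0.12138873, -0.29183311,  0.24024462]), np.float64(-0.003213187638890313), 0.0963) 24.6833 [0.52714004 0.00393487 0.12131663]
```

View pics/s6c.png

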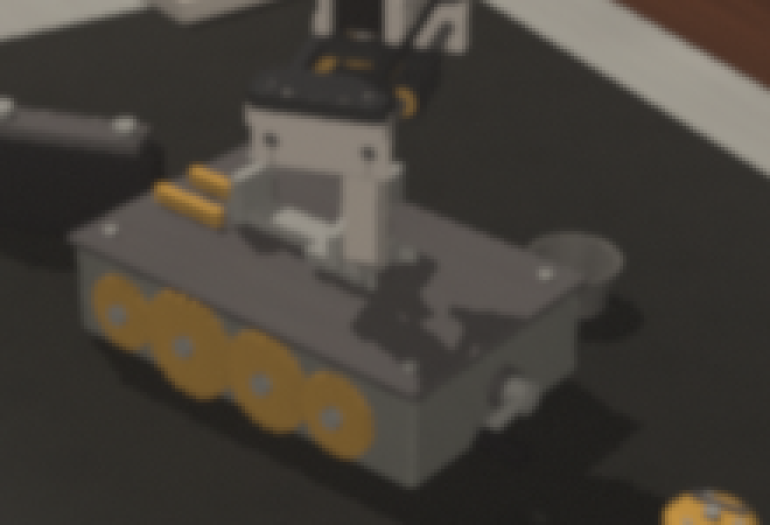

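```bash
python3 -c "
import cv2,numpy as np
L=[]
for n in ['top5','top6']:
    a=cv2.imread(f'pics/{n}.png')[215:345,220:400];L.append(cv2.resize(a,None,fx=2.2,fy=2.2,interpolation=3))
cv2.imwrite('pics/t56.png',np.hstack(L))"
```

```text
(no output)
```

View pics/t56.png

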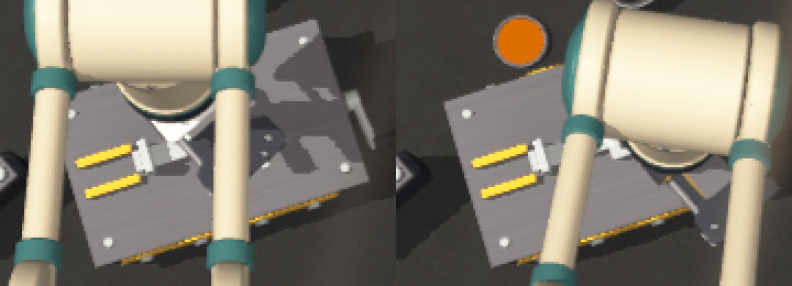

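```bash
cat > g.py <<'E'
from h import *
z=.0963; p=-2.4; n=p+np.pi
restart(p,n,z); snap("side","side7"); marks("side",["wing_nut","wing_end","stud_top","fork_tab","lower_nut"])
print(T.current_t())
E
python3 g.py
python3 -c "
import cv2;a=cv2.imread('pics/side7.png')[180:330,180:400];cv2.imwrite('pics/s7c.png',cv2.resize(a,None,fx=3.5,fy=3.5,interpolation=3))"
```

```text
side wing_nut [([0.5438, 0.0371, 0.0908], 0.83)]
side wing_end [([0.5853, 0.0619, 0.103], 0.49)]
side stud_top [([0.5462, 0.0376, 0.1354], 0.75)]
side fork_tab [([0.5177, 0.1135, 0.1035], 0.78)]
side lower_nut [([0.5428, 0.037, 0.0768], 0.51)]
28.425
```

View pics/s7c.png

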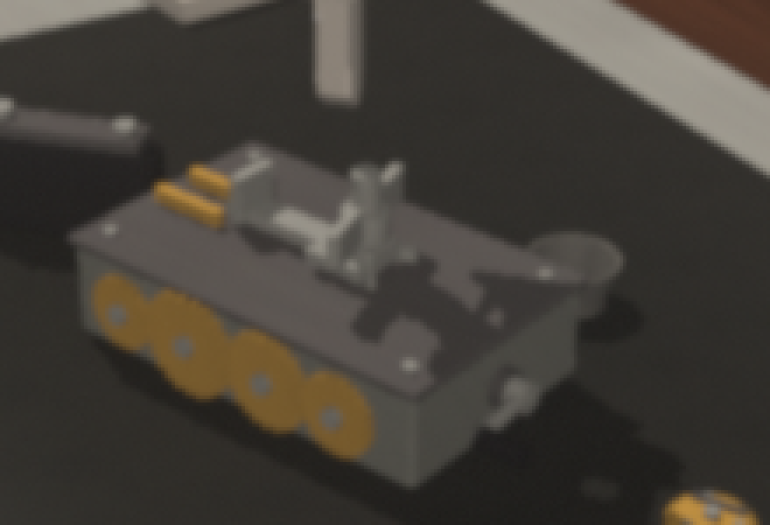

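```bash
cat > i.py <<'E'
from h import *
z0=.0963; p0=-2.4+np.pi
r.move_l(wp(p0,.022,z0),rot=down(p0),vel=.12)
r.hold(.1); fb,mb=bias(); print('bias',fb.round(2),round(mb,3),T.current_t())
r.move_l(wp(p0,.014,z0),vel=.05,guard=4)
psi=p0; fine=False; k=0
while psi>-2.5:
    psi-= .04 if fine else .15
    g=r.move_l(wp(psi,.012,max(z0+.012*(psi-p0)/(2*np.pi),.0875)),rot=down(psi),vel=.012 if fine else .04,guard=None if fine else 4)
    a=[];c=[]
    for _ in range(4):
        r.hold(.02); t,f,m=tau(fb,mb); a.append(f); c.append(m)
    f=np.mean(a,0); m=np.mean(c); pp=np.array(T.current_ee_pos())[:2]-S
    tl=pp[0]*f[1]-pp[1]*f[0]; ft=f[:2]@np.array([-np.sin(psi),np.cos(psi)])
    print(round(psi,2),g,'tauF',round(tl,3),'m',round(m,3),'Ft',round(ft,2),f.round(1),round(T.current_t(),1))
    if tl+m>.13 or ft>3.2: fine=True
    if ft>8.5 or tl+m>.33: break
open('st','w').write(repr((psi,list(fb),mb)))
E
python3 i.py
```

```text
bias [-0.22  0.02  0.14] 0.0 29.3667
0.59 False tauF -0.016 m 0.018 Ft -0.37 [ 0.4 -0.2 -0. ] 30.1
0.44 False tauF 0.001 m -0.001 Ft 0.09 [ 0.2  0.2 -0. ] 30.4
0.29 False tauF 0.004 m -0.001 Ft 0.13 [0.  0.1 0.3] 30.8
0.14 False tauF 0.016 m 0.011 Ft 0.69 [ 0.6  0.8 -0.1] 31.2
-0.01 False tauF 0.022 m 0.021 Ft 1.0 [1.2 1.  0.4] 31.6
-0.16 False tauF 0.033 m -0.014 Ft 1.41 [1.7 1.2 0.5] 31.9
-0.31 False tauF 0.076 m -0.007 Ft 2.48 [1.9 2.  0.8] 32.3
-0.46 False tauF 0.076 m -0.011 Ft 2.62 [2.6 1.6 1.5] 32.6
-0.61 False tauF 0.097 m -0.048 Ft 3.47 [4.  1.5 1.7] 33.0
-0.65 False tauF 0.142 m -0.021 Ft 4.74 [4.9 2.3 1.8] 33.4
-0.69 False tauF 0.149 m -0.042 Ft 4.93 [5.1 2.2 2.5] 33.7
-0.73 False tauF 0.139 m -0.017 Ft 4.63 [4.9 1.9 2. ] 34.0
-0.77 False tauF 0.167 m 0.05 Ft 5.37 [5.3 2.3 2.4] 34.4
-0.81 False tauF 0.166 m -0.031 Ft 5.09 [4.8 2.4 2.7] 34.7
-0.85 False tauF 0.172 m -0.021 Ft 5.25 [5.  2.3 2.1] 35.1
-0.89 False tauF 0.175 m -0.002 Ft 5.37 [5.2 2.1 2.3] 35.4
-0.93 False tauF 0.203 m 0.049 Ft 6.13 [5.8 2.4 2.3] 35.8
-0.97 False tauF 0.197 m 0.008 Ft 5.83 [5.5 2.3 2.7] 36.1
-1.01 False tauF 0.198 m -0.018 Ft 5.65 [5.2 2.4 3. ] 36.4
-1.05 False tauF 0.191 m -0.031 Ft 5.62 [5.4 1.8 2.4] 36.8
-1.09 False tauF 0.215 m -0.033 Ft 6.13 [5.8 2.2 2.5] 37.1
-1.13 False tauF 0.213 m -0.055 Ft 5.89 [5.4 2.3 2.6] 37.5
-1.17 False tauF 0.218 m -0.025 Ft 6.07 [5.7 2.1 2.9] 37.8
-1.21 False tauF 0.239 m -0.04 Ft 6.64 [6.3 2.1 2.8] 38.1
-1.25 False tauF 0.254 m 0.019 Ft 6.74 [6.2 2.6 2.7] 38.5
-1.29 False tauF 0.252 m 0.014 Ft 6.83 [6.5 2.  3. ] 38.8
-1.33 False tauF 0.249 m 0.045 Ft 6.56 [6.2 2.2 2.8] 39.2
-1.37 False tauF 0.236 m -0.042 Ft 6.32 [6.1 1.6 3.5] 39.5
-1.41 False tauF 0.224 m 0.027 Ft 5.92 [5.8 1.4 3.4] 39.9
-1.45 False tauF 0.289 m 0.044 Ft 7.5 [7.3 1.9 2.9] 40.2
```

```bash
cat > j.py <<'E'
from h import *
psi,fb,mb=eval(open('st').read(),{'np':np,'array':np.array})
p=np.array(T.current_ee_pos()); c=wp(psi,.012,.0875+0); print(p,c,T.current_t())
q=T.current_tool_rot(); print(2*np.arctan2(q[2],q[1]),psi)
d=p[:2]-S; n=np.array([-np.sin(psi),np.cos(psi)]); print('rad',d@np.array([n[1],-n[0]]),'off',d@n)
snap("side","side8"); snap("top","top8"); snap("wrist","wrist8"); marks("side",["wing_nut","wing_end","fork_tab","lower_nut","fork_tines"]); marks("top",["wing_nut","wing_end","fork_tab","lower_nut","fork_tines"])
print(rd(np.array(fb),mb))
E
python3 j.py
python3 -c "
import cv2,numpy as np
L=[]
for n in ['side8','top8']:
    a=cv2.imread(f'pics/{n}.png');a=a[180:330,180:400] if n[0]=='s' else a[210:360,220:440];L.append(cv2.resize(a,None,fx=3.6,fy=3.6,interpolation=3))
cv2.imwrite('pics/s8c.png',L[0]);cv2.imwrite('pics/t8c.png',L[1])"
```

```text
[0.56463632 0.00266898 0.11818759] [0.56180525 0.00293429 0.1125    ] 40.1917
-1.447198497747867 -1.4484073464102076
rad 0.036608953711152865 off 0.014777500876960777
side wing_nut [([0.5426, 0.0407, 0.0887], 0.56)]
side wing_end [([0.5534, -0.0063, 0.1022], 0.75)]
side fork_tab [([0.5196, 0.1151, 0.1082], 0.79)]
side lower_nut [([0.54, 0.0372, 0.0745], 0.57), ([0.5442, 0.0343, 0.0788], 0.25)]
side fork_tines [([0.5451, 0.0338, 0.0804], 0.68)]
top wing_nut [([0.5478, 0.0339, 0.0904], 0.53)]
top wing_end []
top fork_tab [([0.546, 0.0345, 0.0032], 0.61), ([0.5186, 0.1197, 0.1086], 0.59)]
top lower_nut []
top fork_tines [([0.5426, 0.0323, 0.0816], 0.84)]
0.34283596920843695
```

View pics/s8c.png

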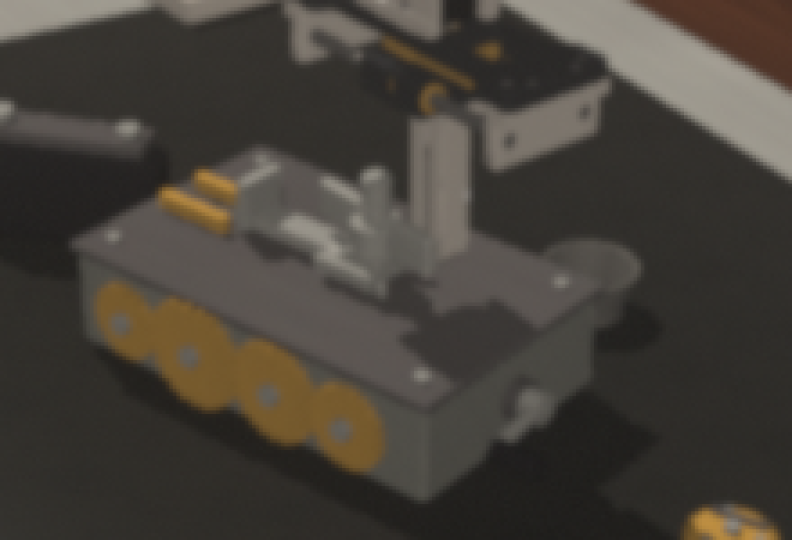

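View pics/t8c.png

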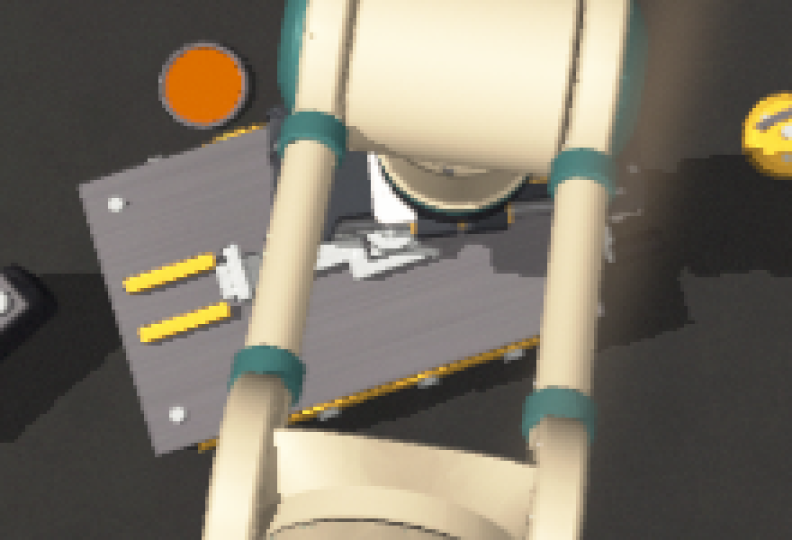

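```bash
cat > k.py <<'E'
from h import *
psi,fb,mb=eval(open('st').read(),{'np':np,'array':np.array}); fb=np.array(fb)
zt=.0925
while psi>-2.5:
    psi-=.05
    r.move_l(wp(psi,.012,zt),rot=down(psi),vel=.012)
    a=[];c=[]
    for _ in range(8):
        r.hold(.02); t,f,m=tau(fb,mb); a.append(f); c.append(m)
    f=np.mean(a,0); m=np.mean(c); pp=np.array(T.current_ee_pos())[:2]-S
    tl=pp[0]*f[1]-pp[1]*f[0]; n=np.array([-np.sin(psi),np.cos(psi)])
    print(round(psi,2),'tauF',round(tl,3),'m',round(m,3),'tot',round(tl+m,3),'Ft',round(f[:2]@n,2),f.round(1),'off',round(pp@n,4),round(T.current_t(),1))
    open('st','w').write(repr((psi,fb.tolist(),mb)))
    if tl+m>.385 or f[:2]@n>10: break
    if T.current_t()>52: break
E
python3 k.py
```

```text
-1.5 tauF 0.395 m 0.076 tot 0.471 Ft 9.89 [9.7 2.9 0.3] off 0.016 41.4
```

```bash
cat > l.py <<'E'
from h import *
psi,fb,mb=eval(open('st').read(),{'np':np,'array':np.array}); zt=.0925
r.move_l(wp(psi,.030,zt),vel=.05)
r.hold(.1); print(T.current_wrist_force(),T.current_torque())
r.move_l(wp(psi,.034,.16),vel=.15)
r.move_to([.42,.16,.30],down(.29))
N=["wing_nut","wing_end","fork_tab","lower_nut","fork_tines","stud_top"]
snap("side","side9"); marks("side",N); snap("top","top9"); marks("top",N)
print(T.current_t())
E
python3 l.py
python3 -c "
import cv2,numpy as np
L=[]
for n in ['side9','top9']:
    a=cv2.imread(f'pics/{n}.png');a=a[180:330,180:400] if n[0]=='s' else a[210:360,220:440];L.append(cv2.resize(a,None,fx=3.6,fy=3.6,interpolation=3))
cv2.imwrite('pics/s9c.png',L[0]);cv2.imwrite('pics/t9c.png',L[1])"
```

```text
[ 0.5466052  -0.23107915  0.67288429] [-0.04066658  0.13627368 -0.01405761]
side wing_nut [([0.5424, 0.0402, 0.0903], 0.94)]
side wing_end [([0.5614, -0.0051, 0.0993], 0.56)]
side fork_tab [([0.5201, 0.1154, 0.1054], 0.95)]
side lower_nut [([0.5437, 0.0349, 0.0732], 0.5)]
side fork_tines [([0.5453, 0.0362, 0.0788], 0.78)]
side stud_top [([0.5456, 0.035, 0.1377], 0.81), ([0.5204, 0.1176, 0.1069], 0.71)]
top wing_nut [([0.5493, 0.0375, 0.0931], 0.83)]
top wing_end [([0.5603, -0.0028, 0.1028], 0.7)]
top fork_tab [([0.5188, 0.1179, 0.1067], 0.93)]
top lower_nut [([0.5454, 0.0362, 0.0776], 0.55)]
top fork_tines [([0.5477, 0.037, 0.0812], 0.91)]
top stud_top [([0.5428, 0.0347, 0.137], 0.78), ([0.5639, -0.002, 0.1063], 0.51)]
44.575
```

View pics/s9c.png

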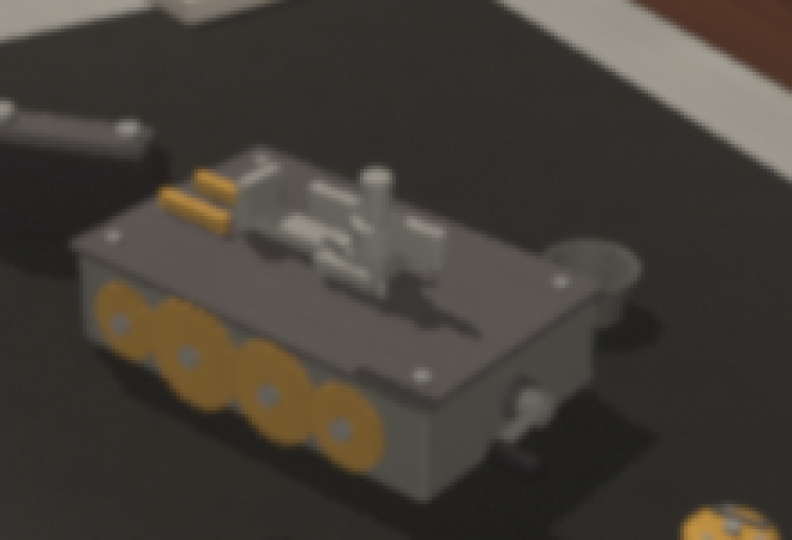

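View pics/t9c.png

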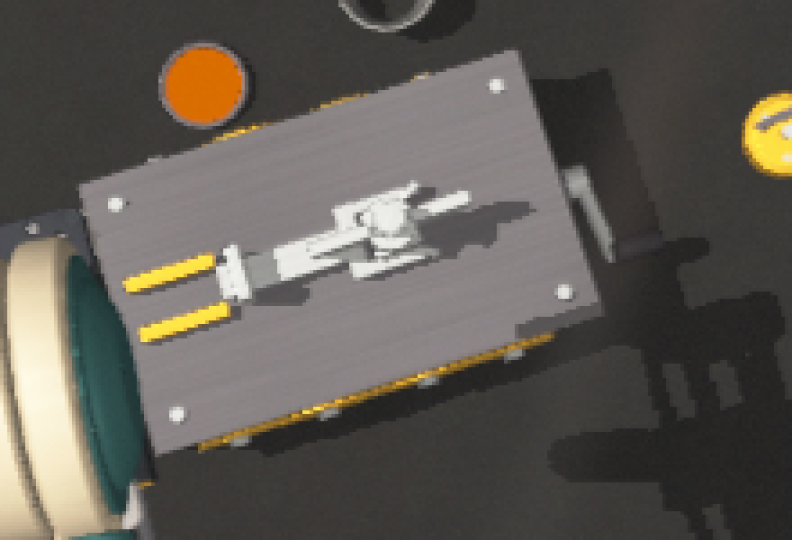

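The fork is at y ≈ 85 mm and the wing sprang back a little. The torque ramp was slower than described, so I'll re-push briefly to check the lock.

```bash
cat > m.py <<'E'
from h import *
zt=.0945; psi=-1.2
r.move_to(wp(psi,.030,.16),down(psi)); r.move_l(wp(psi,.026,zt),vel=.15)
r.hold(.05); fb,mb=bias(); print(fb,mb,T.current_t())
r.move_l(wp(psi,.015,zt),vel=.05,guard=4)
mx=0
while psi>-1.62 and T.current_t()<58:
    psi-=.045
    r.move_l(wp(psi,.012,zt),rot=down(psi),vel=.015)
    a=[];c=[]
    for _ in range(5):
        r.hold(.02); t,f,m=tau(fb,mb); a.append(f); c.append(m)
    f=np.mean(a,0); m=np.mean(c); pp=np.array(T.current_ee_pos())[:2]-S
    tl=pp[0]*f[1]-pp[1]*f[0]; n=np.array([-np.sin(psi),np.cos(psi)])
    print(round(psi,2),'tot',round(tl+m,3),'m',round(m,3),'Ft',round(f[:2]@n,2),f.round(1),'off',round(pp@n,4),round(T.current_t(),1))
    if tl+m>.39 or f[:2]@n>9.3: break
r.move_l(wp(psi,.030,zt),vel=.06)
r.move_l(wp(psi,.034,.16),vel=.15)
r.move_to([.42,.16,.30],down(.29))
snap("top","top10");snap("side","side10"); marks("top",["fork_tab","wing_end","wing_nut"]); print(T.current_t())
E
python3 m.py
python3 -c "
import cv2
a=cv2.imread('pics/top10.png')[210:360,220:440];cv2.imwrite('pics/t10c.png',cv2.resize(a,None,fx=3.6,fy=3.6,interpolation=3))"
```

```text
[-0.37574573 -0.11163199 -0.11987521] -0.0010948198879486076 46.5
-1.24 tot 0.219 m 0.013 Ft 5.47 [ 5.   2.4 -2.3] off 0.0136 47.4
-1.29 tot 0.182 m -0.019 Ft 5.28 [ 4.8  2.2 -2.1] off 0.0135 47.8
-1.33 tot 0.172 m -0.042 Ft 5.63 [ 5.3  2.1 -2.2] off 0.0136 48.1
-1.38 tot 0.194 m -0.022 Ft 5.57 [ 5.3  2.2 -2.1] off 0.0136 48.5
-1.42 tot 0.295 m 0.045 Ft 6.43 [ 6.2  2.3 -3.2] off 0.0143 48.8
-1.47 tot 0.406 m 0.071 Ft 8.42 [ 8.2  3.  -4.4] off 0.0155 49.2
top fork_tab [([0.5215, 0.1171, 0.1078], 0.96), ([0.5454, 0.0334, 0.0763], 0.72)]
top wing_end [([0.5629, -0.0069, 0.1047], 0.63)]
top wing_nut [([0.5481, 0.0354, 0.0903], 0.83)]
51.7417
```

View pics/t10c.png

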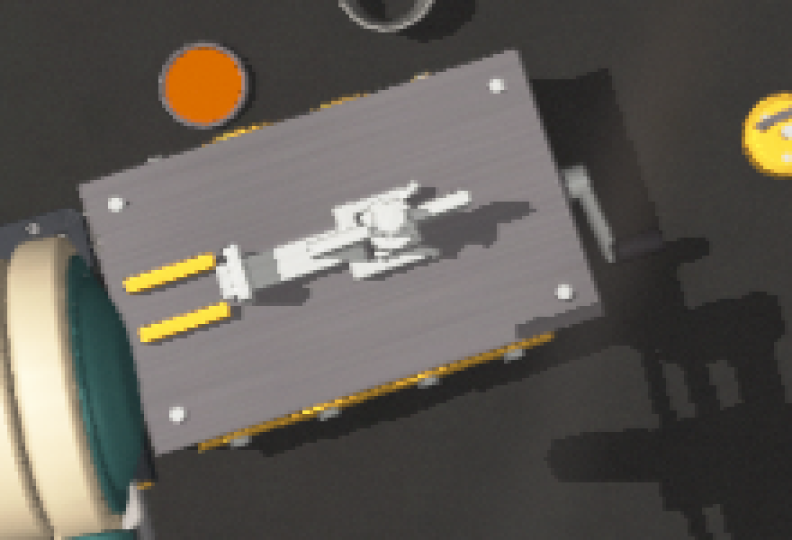

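```bash
python3 -c "
from h import *
r.sign_off(); print(T.current_t())"
```

```text
the job is handed in; nothing more can be done
the job is handed in; nothing more can be done
```

The fork is home on the lower nut, the wing nut is tightened down onto it, and I handed the job in at about 52 s with the arm clear of everything.

- **Fork:** I pushed the tab to its hard stop. Two separate pushes both stopped with the tab at y ≈ 85 mm. After tightening, the pictures still put it there, within the networks' few millimetres.
- **Wing nut:** I ran it down about 1.2 turns in three strokes on alternate wings. The last push reached about 9.9 N near the wing end, roughly 0.44 to 0.47 N·m.
- **Lock check:** After the springback I pushed once more. The nut resisted with at least 5.5 N from the start, against about 1.5 N when running free, and rose to 8.4 N (0.41 N·m). It then rested at the same angle as before.
- **Lower nut and bystanders:** The tines still straddled the lower nut in the last top picture. I did not touch the other things, and the ones in view there look unmoved; I made no separate measurement of them or of the nut's height.

**Disagreements:**
- The push grew over about 1 rad, not the stated 0.3 to 0.6 rad.
- The torque readings carried about ±0.03 N·m of noise.
- The networks' height for the wing nut at the end (about 90 to 93 mm) was a few millimetres above what the turns imply (about 87 mm).

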